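# Spring-return check of a tilt stage's two front corners

## Robot

A 6-joint arm with a two-finger parallel gripper is mounted at the origin on a cart in front of the work surface, level with it; the furniture and walls round the work are solid. World frame = base frame: x ahead of the robot, y to its left, z up, the work surface at z = 0. Lengths are in mm, angles in rad, forces in N, time in s.
With the tool pointing down it reaches from about 350 to 850 mm from the base axis. Payload 8.1 kg.
Tool frame: the origin (TCP) lies on the centre line of the jaws, within the pads' length; the fingertips stand r.nose_length ahead of it and the grasp point (between the pads) lies 6 mm ahead of it (r.nose_length is the distance from the TCP to the fingertips, in mm); z points along the fingers, y is the line along which they close (so a half turn about z gives the same grasp; the last joint's range is limited). The gripper opens to 85 mm and grips with 20 to 120 N. Pads are 22 mm wide; open, the fingers measure 114 mm over their backs; the gripper's body (76 mm by 85 mm) begins 54 mm behind the grasp point. The pads swing forward as they close: fully open they stand 13 mm farther back than shut.
Start: joints at [1.101, 0.13, 1.488, -0, 1.523, -0.085], TCP at [225.204, 556.137, 256.292] pointing down, gripper open.
Joint ranges: [-2.96, 2.96], [-0.89, 2.26], [0.02, 2.5], [-1.34, 4.48], [0, 2.73], [-2.66, 2.66]. Speed limits (rad/s): [2.39, 2.39, 2.79, 3.14, 3.14, 3.14].

## Interface

Orientations are given as a 3x3 rotation matrix whose columns are the frame's x, y, z axes.
In Python, from rig import r gives the robot as it stands. The module is installed in compiled form; this text tells all that it offers.
- The arm moves only by the tool apply_moves, never from a script. Its argument "plan" is a list that holds one entry, the list of rows, each a list of 7 numbers: the opening, from 0 (shut) to 1 (fully open), then the shift along the tool's x, y, z in mm, then the turn, a rotation vector about the tool's x, y, z in units of 5 degrees (1.0 is 5 degrees). A call has 1 to 12 rows; each row is the pose to reach, as a shift and turn from the pose commanded when the call began, along the tool's axes at that moment; what a row does not reach only later rows make up. A row lasts 1/10 s, in which the tool goes at most 50 mm and 8.59 degrees, less where a joint would pass 70% of its speed; a pose out of reach is approached as far as the arm can. A call with a gripper value outside its range is refused whole. The fingers move at their own pace and stop on an object; the grip force is fixed at half the most. Time passes only in rows, so rows that repeat a pose let the fingers close. It gives the time, the measured TCP pose, the force, the opening and the grip force at its end, in the units of the state.
- r.state(): the state, without advancing time (a new reading comes with each control period).
- r.get_image(name): name is "side" or "top"; returns the picture (384x512x3 uint8, red, green, blue); there is no depth.
- r.camera_info(name): a dict with "fx", "fy", "cx", "cy" (pixels), "origin" and "attitude" of the camera in the world. Camera axes: x right, y down, z forward; pixel columns grow to the right and rows downward; lengths in mm; the calibration is good to about 2 mm. A picture is of the moment at which its call begins. camera_info takes no time and is no camera call.
- r.job_done(): hands the job in; it is judged then, once.
Trained networks look in the newest picture that a camera, given by its name, has taken for a name from the list of things; names that differ only in an ending like _2 or _b are one class to them, and where a whole thing is asked for, a point or a joint stands for the part that bears it (a point fixed in the world has none). Each returns a list of dicts, best first, with "score" (0 to 1); they miss things now and then, are a little off and sometimes report something else, mostly with a low value. They report only what shows in the picture. A call takes as long as a camera call. They do not tell look-alikes from the thing itself.
- r.find_in(query, camera): "at" ([column, row] in pixels, amid what is visible of it).
- r.masks_of(query, camera): "region" (384x512 bool, what is visible of it) and "at" ([column, row] in pixels, amid what is visible of it).
- r.landmark_of(query, camera): "at" ([column, row] in pixels: a listed point, or the origin of a listed thing).
The state is a dict: "clock": time; "joint_positions": joint angles; "joint_velocities": joint speeds; "joint_torque": joint torques, N m; "position": TCP position; "orientation": TCP orientation; "contact_force": force on the tool from outside, world axes, zero at the start; "ft_torque": the same for the moment, N m; "width": finger opening in mm; "gripper_force": force on a finger pad.
Only numpy, scipy, OpenCV 4.12 (cv2) and the standard library are available. Lean on these libraries where they do the work, as an engineer would, in place of code of your own. Each camera call takes 0.05 s, during which the arm holds its last target. There are 200 camera calls.

## Task

Check the spring return of the tilt stage: with the fingertips press down the round steel cap at its left front corner until that corner's pointer is level with the black limit tab on its scale, not past it, keep it there for about a second, then let the corner come all the way back up. Then do the same at the right front corner. Only press, do not pick anything up: the stage stays where it stands, the sample cup stays standing untouched on its plate, the tabs stay as set, and the things around are left alone.

Things in the scene. Friction and masses are not known exactly. Their poses are not given: they have to be found in the camera images.
- tilt_stage: tilt stage standing loose, about 3 kg: aluminium base 168 x 262 mm (origin under its middle, x to its back, y to its left, z up), over it a top plate 146 x 164 mm, 8 mm thick, top at 52 mm, carried on a ball at the middle of its back and on a spring under each front corner. White upright scales stand beside the front corners, 86 to 120 mm from the middle, 64 mm tall
- left_cap (a point): centre of the top of the left front corner's round steel cap (30 mm across, top 64 mm above the worktop at rest): press here. Sprung: gives at about 4 N, takes 8 N at 10 mm, meets its stop 15.8 mm down at 11 N; let go, it returns in about 0.2 s. Each mm down takes the left pointer down 1.28 mm; the other corner stays at rest
- right_cap (a point): centre of the top of the right front corner's round steel cap (30 mm across, top 64 mm above the worktop at rest): press here. Sprung: gives at about 4 N, takes 8 N at 10 mm, meets its stop 15.8 mm down at 11 N; let go, it returns in about 0.2 s. Each mm down takes the right pointer down 1.28 mm; the other corner stays at rest
- left_pointer (a point): tip of the dark steel left pointer, a thin blade that sticks out sideways from the edge of the top plate beside the left cap, 34 mm outward of the cap's centre and 16 mm below its top; 48 mm above the worktop at rest, where it stands at the long line of the white left scale
- right_pointer (a point): tip of the dark steel right pointer, a thin blade that sticks out sideways from the edge of the top plate beside the right cap, 34 mm outward of the cap's centre and 16 mm below its top; 48 mm above the worktop at rest, where it stands at the long line of the white right scale
- left_tab (a point): tip of the left limit tab, a black saddle 12 x 10 mm clamped on the outer edge of the white left scale plate (34 mm wide, 50 mm high, 2 mm divisions), its point turned inward to the pointer; 8 to 16 mm below the pointer's rest, not the same on the two scales. Pointer and tab are level when their tips are at one height, about 2.5 mm apart sideways
- right_tab (a point): tip of the right limit tab, a black saddle 12 x 10 mm clamped on the outer edge of the white right scale plate (34 mm wide, 50 mm high, 2 mm divisions), its point turned inward to the pointer; 8 to 16 mm below the pointer's rest, not the same on the two scales. Pointer and tab are level when their tips are at one height, about 2.5 mm apart sideways
- left_corner (a joint): tilt of the top plate by which the left front corner goes down (rad): 0 at rest on its stop, 0.145 at the lower stop; 0.1 rad is 10.9 mm at the left cap and 14 mm at the left pointer
- right_corner (a joint): tilt of the top plate by which the right front corner goes down (rad): 0 at rest on its stop, 0.145 at the lower stop; 0.1 rad is 10.9 mm at the right cap and 14 mm at the right pointer
- cup: clear open sample cup, 60 mm across, 62 mm high, standing loose on the middle of the stage's top plate (origin under its middle, z up); to be left standing there
- rack: blue acrylic tube rack 200 x 86 mm, 80 mm high, with three capped tubes whose caps stand 126 mm above the worktop; loose, right of the stage; leave alone (origin under its middle)
- roll: white roll of labels, 85 mm across, 62 mm high, standing loose left of the stage; leave alone (origin under its middle)
- cup2: second clear sample cup, 60 mm across, 62 mm high, standing loose and empty on the worktop behind the stage; leave alone (origin under its middle)
- float2: flat green float of linked rings, 78 x 105 mm, 10 mm thick, lying loose on the worktop behind the stage; leave alone (origin under its middle)
Things that resemble listed ones, but are neither listed nor needed, are in the scene too. What is shaped like the cup but purple or red is not meant.

How it is judged (in metres and radians):
On the way, in this order (a step that is already met when the one before it is completed fails the run):
1. the left corner is pressed down with its pointer level with its limit tab, the right corner at rest (z of left_pointer in the frame of left_tab between -0.0025 and 0.0025 m and value of joint right_corner below 0.015 rad), for 0.5 s.
2. the left corner is let go and comes back to rest (value of joint each of left_corner, right_corner below 0.015 rad and contact force between each of the arm, the fingers and tilt_stage below 0.3 N), for 0.2 s.
3. the right corner is pressed down with its pointer level with its limit tab, the left corner at rest (z of right_pointer in the frame of right_tab between -0.0025 and 0.0025 m and value of joint left_corner below 0.015 rad), for 0.5 s.
At the end, for the whole second after the job is handed in: Both corners have been pressed in turn, each with its pointer within 2.5 mm of its tab's height for half a second; at the end both are back at rest (under 0.015 rad, 1.6 mm at the cap), stage and cup stand upright within 20 mm of where they were, the cup at rest (value of joint each of left_corner, right_corner below 0.015 rad and distance of each of tilt_stage, cup from where it was at the start of the episode below 0.02 m and angle between tilt_stage's own z axis and vertical below 0.03 rad and angle between cup's own z axis and vertical below 0.1 rad and linear speed of cup below 0.02 m/s); the robot touches nothing.
It fails at once if a pointer is pressed more than 4.5 mm past its limit tab (z of left_pointer in the frame of left_tab below -0.0045 m or z of right_pointer in the frame of right_tab below -0.0045 m).
It fails at once if the stage is pressed with more than 25 N, lifted, or shifted by more than 20 mm (contact force between the fingers and tilt_stage above 25 N or height (world z) of tilt_stage above 0.008 m or distance of tilt_stage from where it was at the start of the episode above 0.02 m).
It fails at once if a limit tab is shifted (z of any of left_tab, right_tab in the frame of tilt_stage below 0.0305 m or z of any of left_tab, right_tab in the frame of tilt_stage above 0.0415 m).
It fails at once if the cup on the plate is touched, slid more than 20 mm, lifted or tipped (contact force between any of the fingers, the arm and cup above 0.3 N or distance of cup from where it was at the start of the episode above 0.02 m or angle between cup's own z axis and vertical above 0.5 rad).
It fails at once if the tube rack, the label roll, the cup on the worktop or the ring float is moved by more than 20 mm (distance of any of cup2, float2, rack, roll from where it was at the start of the episode above 0.02 m).
It also fails if it takes over 58 s, if anything falls off the work surface, if the arm or the gripper's body presses on something with over 40 N, if the wrist force passes 120 N, or if a joint passes its speed limit or range.

## Working session

There is one attempt and no reset: what is moved stays moved. The work goes in short steps, Python scripts to look and compute and a tool call to move; the robot and the scene stay as the last step left them, time stands still between calls to the robot, and variables do not carry over. Pictures are saved under pics/ and viewed, at most 10 in all, crops included, and the job is handed in when it is done.

Besides the shell and the picture viewer there is one more tool, called after "Emit:" by a JSON object that holds its "api" and its "payload". apply_moves: Moves the arm, as the interface text tells. Its arguments: {"type":"object","properties":{"plan":{"type":"array"}},"required":["plan"]}

```bash
mkdir -p pics
cat > h.py <<'E'
from rig import r
import numpy as np, cv2
def cam(n):
    c=r.camera_info(n); return c,np.array(c["origin"],float),np.array(c["attitude"],float)
def ray(n,p):
    c,o,R=cam(n); d=R@np.array([(p[0]-c["cx"])/c["fx"],(p[1]-c["cy"])/c["fy"],1]); return o,d/np.linalg.norm(d)
def atz(n,p,z):
    o,d=ray(n,p); return o+d*(z-o[2])/d[2]
def proj(n,P):
    c,o,R=cam(n); q=R.T@(np.array(P,float)-o); return np.array([c["fx"]*q[0]/q[2]+c["cx"],c["fy"]*q[1]/q[2]+c["cy"]])
def tri(a,b):
    o1,d1=ray("side",a);o2,d2=ray("top",b)
    s=np.linalg.lstsq(np.c_[d1,-d2],o2-o1,rcond=None)[0]
    p,q=o1+s[0]*d1,o2+s[1]*d2
    return (p+q)/2,np.linalg.norm(p-q)
E
python3 - <<'E'
from h import *
print(r.nose_length); s=r.state(); print(s["position"],s["orientation"],s["width"],s["contact_force"])
for n in("side","top"):
    cv2.imwrite(f"pics/{n}0.png",r.get_image(n)[:,:,::-1]); c,o,R=cam(n); print(n,c["fx"],c["cx"],c["cy"],o,R.round(3).tolist())
zz=dict(left_cap=64,right_cap=64,left_pointer=48,right_pointer=48,left_tab=36,right_tab=36,tilt_stage=0,cup=52,rack=0,roll=0)
for q in zz:
    L=[]
    for n in("side","top"):
        for x in r.landmark_of(q,n)[:2]: print(q,n,round(x["score"],2),np.round(x["at"],1),atz(n,x["at"],zz[q]).round(1))
E
```

```text
25.0
[224.95401729 555.68973404 255.21616032] [[-9.26880794e-01  3.75354848e-01 -8.55992099e-04]
 [ 3.75355787e-01  9.26879299e-01 -1.67252115e-03]
 [ 1.65612436e-04 -1.87152932e-03 -9.99998235e-01]] 85.58263720121899 [-0.36346493  0.50489541 -0.13725732]
side 486.5599183191876 252.25353916342044 196.05096999253317 [  -50.24666735 -1154.76918608   836.06969425] [[0.846, -0.276, 0.457], [-0.534, -0.452, 0.715], [0.009, -0.848, -0.529]]
top 430.17104012737946 248.73622392682458 194.00018769616491 [ 393.71036255 -163.25648651 1390.87438308] [[0.011, -0.992, 0.127], [-1.0, -0.011, -0.002], [0.003, -0.127, -0.992]]
left_cap side 0.89 [224.2 211.3] [ 503.8 -140.2   64. ]
left_cap top 0.71 [240.3 214.8] [ 498.6 -140.6   64. ]
right_cap side 0.95 [252.  234.5] [ 512.2 -275.4   64. ]
right_cap side 0.4 [257.4 247. ] [ 495.4 -328.2   64. ]
right_cap top 0.95 [282.7 213.8] [ 503.2 -271.6   64. ]
left_pointer side 0.66 [214.6 215.4] [ 481.4 -123.2   48. ]
left_pointer top 0.81 [230.9 221.2] [ 479.5 -111.2   48. ]
right_pointer side 0.64 [256.4 243.4] [ 512.8 -296.7   48. ]
right_pointer side 0.61 [219.9 212.8] [ 500.8 -119.4   48. ]
right_pointer top 0.96 [291.3 212.6] [ 508.6 -299.9   48. ]
left_tab top 0.25 [274.6 151. ] [ 707.7 -247.7   36. ]
right_tab side 0.42 [262.9 250. ] [ 520.6 -316.6   36. ]
right_tab side 0.19 [256.7 245.5] [ 517.1 -291.8   36. ]
tilt_stage side 0.59 [253.9 244. ] [ 539.6 -243.1    0. ]
tilt_stage top 0.67 [263.2 195. ] [ 569.2 -213.2    0. ]
tilt_stage top 0.52 [273.5 153.5] [ 707.6 -246.3    0. ]
cup side 0.94 [202.4 256.7] [ 363.6 -275.8   52. ]
cup side 0.85 [182.3 231.5] [ 366.7 -151.    52. ]
cup top 0.73 [307.6 147.7] [ 716.  -351.7   52. ]
cup top 0.72 [267.7 249.8] [ 392.3 -226.4   52. ]
rack side 0.64 [301.7 299.9] [ 519.9 -490.1    0. ]
rack top 0.81 [352.3 213.1] [ 513.3 -502.7    0. ]
roll side 0.72 [168.9 186.7] [465.1 168.9   0. ]
roll top 0.6 [140.7 221.9] [477.1 181.9   0. ]
```

Run:
```python
import cv2,numpy as np
a=cv2.imread("pics/side0.png")[160:310,140:340];b=cv2.imread("pics/top0.png")[110:310,120:387]
cv2.imwrite("pics/sidec.png",cv2.resize(a,None,fx=4,fy=4,interpolation=2)); cv2.imwrite("pics/topc.png",cv2.resize(b,None,fx=3,fy=3,interpolation=2))
```

```text
(no output)
```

View pics/sidec.png

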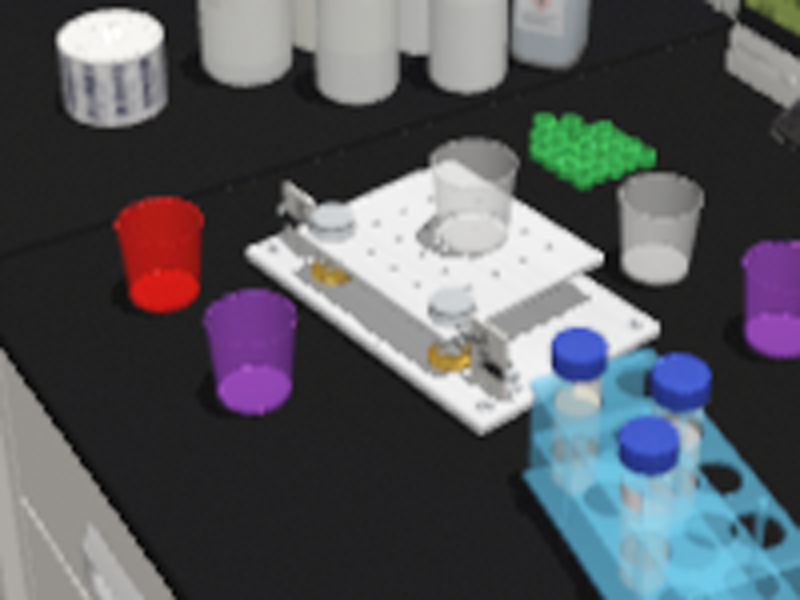

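View pics/topc.png

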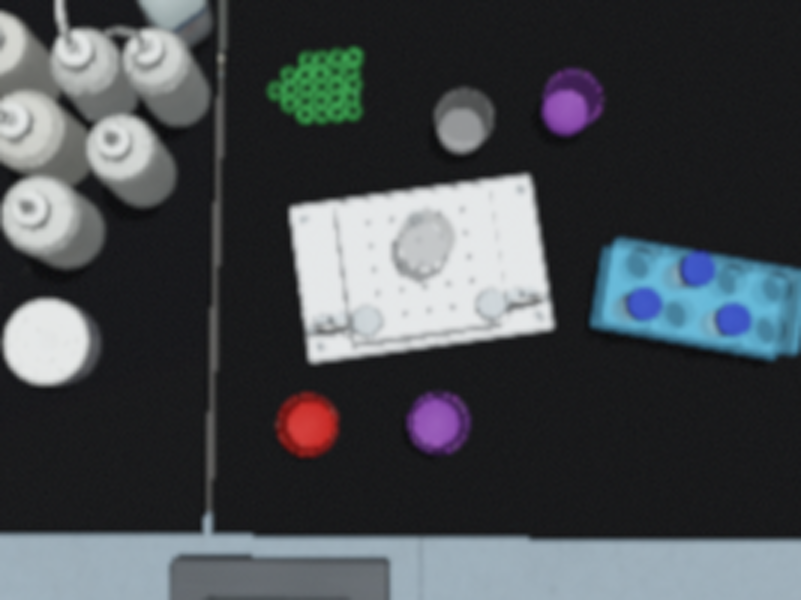

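The side picture shows the stage with its left scale near (213,212) and its right scale with black tab near (263,251). The caps are near (224,214) and (252,234). Of the clear cups, the one on the plate at about (257,215) is the sample cup, since it stands on the stage. The clear one at about (304,220) is cup2 behind it. The red and purple cups are look-alikes.

Next I fit the stage pose and enlarge the scales to read the tab heights.

Run:
```python
from h import *
for n in("side","top"):
    im=np.mean([r.get_image(n).astype(float) for _ in range(6)],0); np.save(f"{n}.npy",im)
top=np.load("top.npy");g=top.min(2)
m=(g>110).astype(np.uint8); k,lab,st,ce=cv2.connectedComponentsWithStats(m)
l=lab[195,250]; P=np.argwhere(lab==l)[:,::-1].astype(np.float32); print("area",st[l])
W=np.array([atz("top",p,10)[:2] for p in P],np.float32); R=cv2.minAreaRect(W); print("rect",R)
side=np.load("side.npy")
a=side[196:228,196:236];b=side[228:264,240:280]
f=lambda x:cv2.resize(np.clip(x,0,255).astype(np.uint8)[:,:,::-1],(780//2,390*x.shape[0]//x.shape[1]),interpolation=cv2.INTER_CUBIC)
A,B=f(a),f(b); B=B[:A.shape[0]] if 0 else B
H=max(A.shape[0],B.shape[0]); out=np.zeros((H,780,3),np.uint8); out[:A.shape[0],:390]=A; out[:B.shape[0],390:]=B
cv2.imwrite("pics/scales.png",out)
```

```text
area [ 216  168   89   63 4388]Traceback (most recent call last):
  File "<stdin>", line 7, in <module>
  File "h.py", line 8, in atz
    o,d=ray(n,p); return o+d*(z-o[2])/d[2]
        ~~~^^^^^
  File "h.py", line 6, in ray
    c,o,R=cam(n); d=R@np.array([(p[0]-c["cx"])/c["fx"],(p[1]-c["cy"])/c["fy"],1]); return o,d/np.linalg.norm(d)
          ~~~^^^
  File "h.py", line 4, in cam
    c=r.camera_info(n); return c,np.array(c["origin"],float),np.array(c["attitude"],float)
ValueError: time passes only in moves, steps and waits
```

```bash
python3 - <<'E'
s=open("h.py").read().replace("def cam(n):","_C={}\ndef cam(n):\n    if n not in _C: _C[n]=_cam(n)\n    return _C[n]\ndef _cam(n):")
open("h.py","w").write(s)
E
python3 - <<'E'
from h import *
top=np.load("top.npy");g=top.min(2)
m=(g>110).astype(np.uint8); k,lab,st,ce=cv2.connectedComponentsWithStats(m)
P=np.argwhere(lab==lab[195,250])[:,::-1].astype(np.float32)
W=np.array([atz("top",p,10)[:2] for p in P],np.float32); R=cv2.minAreaRect(W); print("rect",R)
side=np.load("side.npy")
a=side[196:228,196:236];b=side[228:264,240:280]
f=lambda x:cv2.resize(np.clip(x,0,255).astype(np.uint8)[:,:,::-1],(390,390*x.shape[0]//x.shape[1]),interpolation=cv2.INTER_CUBIC)
A,B=f(a),f(b)
H=max(A.shape[0],B.shape[0]); out=np.zeros((H,780,3),np.uint8); out[:A.shape[0],:390]=A; out[:B.shape[0],390:]=B
cv2.imwrite("pics/scales.png",out)
E
```

```text
rect ((555.6389770507812, -201.60488891601562), (173.3009490966797, 266.9073486328125), 8.450593948364258)
```

View pics/scales.png

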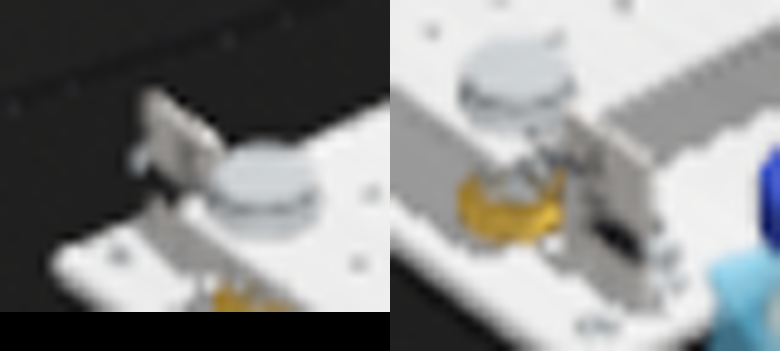

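The enlargement shows both caps, the left cap's top at about (222.5,213.1) and the right's at (252.4,234.5). The left black tab is near (212,214) and the right one near (263,252). Both scales are seen well enough to fit a model.

```bash
cat > fit.py <<'E'
from h import *
L,d1=tri((222.5,213.1),(241.8,216.2)); Rr,d2=tri((252.4,234.5),(282.9,210.6))
print(L.round(1),d1.round(1),Rr.round(1),d2.round(1))
for n,a,b in(("side",(222.5,213.1),(252.4,234.5)),("top",(241.8,216.2),(282.9,210.6))):
    A,B=atz(n,a,64),atz(n,b,64); v=A-B; print(n,A.round(1),B.round(1),np.linalg.norm(v).round(1),np.degrees(np.arctan2(-v[0],v[1])).round(1))
A=(atz("side",(222.5,213.1),64)+atz("top",(241.8,216.2),64))/2
B=(atz("side",(252.4,234.5),64)+atz("top",(282.9,210.6),64))/2
v=(A-B);u=v/np.linalg.norm(v);M=(A+B)/2
dp=np.mean([np.array((222.5,213.1))-proj("side",A),np.array((252.4,234.5))-proj("side",B)],0); print("dpix",dp)
def P(s,y,z,dx=0): # s=+1 left; y outward; dx toward back
    return proj("side",[*(M+u*s*y+np.array([u[1],-u[0],0])*dx)[:2],z])+dp
if __name__=="__main__":
    for s in(1,-1):
        print("ptr",P(s,100,48).round(1),"scale",[P(s,y,z).round(1).tolist() for y,z in((86,64),(120,64),(120,14),(86,14))])
        for z in(32,36,40): print(z,[P(s,y,z).round(1).tolist() for y in(102,108,114,120)])
E
python3 fit.py
python3 - <<'E'
from fit import *
side=np.load("side.npy").mean(2)
np.set_printoptions(linewidth=200)
print(side[206:222,206:222].astype(int)); print(side[238:262,252:272].astype(int))
E
```

```text
[ 494.7 -145.5   64. ] 0.9 [ 514.1 -272.9   61.5] 1.7
side [ 495.2 -145.6   64. ] [ 513.1 -276.    64. ] 131.6 7.8
top [ 494.3 -145.3   64. ] [ 513.1 -272.3   64. ] 128.4 8.4
dpix [0.2727692  0.16929734]
ptr [215.4 212.7] scale [[218.1, 210.1], [211.1, 205.1], [211.7, 219.3], [218.6, 224.4]]
32 [[215.1, 216.9], [213.9, 216.0], [212.7, 215.1], [211.5, 214.3]]
36 [[215.1, 215.8], [213.9, 214.9], [212.7, 214.0], [211.4, 213.1]]
40 [[215.1, 214.6], [213.8, 213.8], [212.6, 212.9], [211.4, 212.0]]
ptr [260.8 245.3] scale [[257.5, 238.0], [266.0, 244.1], [265.6, 259.1], [257.2, 252.9]]
32 [[261.2, 250.5], [262.7, 251.6], [264.2, 252.7], [265.8, 253.8]]
36 [[261.3, 249.3], [262.8, 250.4], [264.3, 251.5], [265.8, 252.6]]
40 [[261.3, 248.1], [262.8, 249.2], [264.3, 250.3], [265.8, 251.4]]
[ 494.7 -145.5   64. ] 0.9 [ 514.1 -272.9   61.5] 1.7
side [ 495.2 -145.6   64. ] [ 513.1 -276.    64. ] 131.6 7.8
top [ 494.3 -145.3   64. ] [ 513.1 -272.3   64. ] 128.4 8.4
dpix [0.2727692  0.16929734]
[[ 31  32  31  31  70 132 157 141  30  31  31  31  31  32  31  32]
 [ 31  31  31  31  73 135 164 177 153  
[... 2259 characters left out ...]
58  30  80 160 201 194 201 234 240]
 [239 240 234 199 154 153 150 148 149 143 138 113  79  79 142 170 158 187 233 239]
 [238 239 240 234 199 153 153 154 154 144 143 141 128 126 165 180 173 209 238 237]
 [239 238 238 239 234 208 208 198 152 147 139 144 145 153 187 210 199 206 216 236]
 [239 239 239 238 239 240 240 234 198 151 144 147 146 154 178 195 202 188 216 237]
 [239 239 239 239 238 238 239 240 234 198 153 152 148 157 173 171 217 217 239 239]
 [235 238 239 239 239 238 238 237 233 226 204 198 153 157 170 172 222 240 240 239]
 [214 231 237 239 239 238 234 215 208 202 215 218 207 207 207 208 218 239 235 223]
 [177 206 227 236 238 238 228 179 191 172 179 204 239 240 240 239 236 223 209 180]]
```

Run:
```python
from fit import *
np.set_printoptions(linewidth=220)
t=np.load("top.npy").mean(2)
print(t[208:228,220:252].astype(int)); print(t[202:220,276:306].astype(int))
e=np.array([u[1],-u[0],0])
dt=np.mean([np.array((241.8,216.2))-proj("top",A),np.array((282.9,210.6))-proj("top",B)],0);print(dt)
for s in(1,-1):
  for y,z in((66,64),(100,48),(86,64),(120,64),(103,36),(120,36)):
    print(s,y,z,[(proj("top",[*(M+u*s*y+e*dx)[:2],z])+dt).round(1).tolist() for dx in(-3,0,3)])
```

```text
[ 494.7 -145.5   64. ] 0.9 [ 514.1 -272.9   61.5] 1.7
side [ 495.2 -145.6   64. ] [ 513.1 -276.    64. ] 131.6 7.8
top [ 494.3 -145.3   64. ] [ 513.1 -272.3   64. ] 128.4 8.4
dpix [0.2727692  0.16929734]
[[160 212 228 230 231 230 230 230 230 231 231 231 230 223 194 182 214 228 230 231 231 231 231 230 225 212 216 226 230 231 231 230]
 [144 208 227 230 231 231 230 231 230 230 231 230 230 224 196 180 212 228 231 230 230 230 230 230 228 224 226 229 230 230 231 230]
 [137 207 227 230 231 230 230 231 231 230 230 231 230 227 209 189 213 228 230 230 228 227 227 228 229 229 230 230 230 231 230 230]
 [131 203 226 230 230 230 230 231 230 231 231 231 230 229 220 200 215 227 228 225 219 216 216 220 225 227 229 230 231 231 231 231]
 [119 194 222 230 230 231 230 230 230 230 230 230 230 228 221 202 213 223 220 213 208 208 208 211 214 216 223 229 230 230 230 231]
 [113 189 221 229 230 230 229 227 228 228 228 229 228 222 214 195 202 210 205 203 206 209 211 210 206 202 211 224 230 231 230 231]
 [113 189 221 229 228 226 221 216 217 215 216 222 223 216 207 185 183 192 197 204 208 211 212 212 209 202 201 
[... 3963 characters left out ...]
3]
1 66 64 [[241.3, 217.1], [241.2, 216.2], [241.1, 215.2]]
1 100 48 [[230.6, 218.9], [230.5, 218.0], [230.4, 217.0]]
1 86 64 [[234.9, 218.0], [234.8, 217.0], [234.7, 216.1]]
1 120 64 [[224.0, 219.4], [223.9, 218.4], [223.7, 217.5]]
1 103 36 [[229.8, 219.3], [229.7, 218.4], [229.6, 217.4]]
1 120 36 [[224.4, 220.0], [224.3, 219.1], [224.2, 218.1]]
-1 66 64 [[283.6, 211.6], [283.5, 210.6], [283.4, 209.7]]
-1 100 48 [[293.9, 210.6], [293.8, 209.7], [293.7, 208.7]]
-1 86 64 [[290.0, 210.7], [289.9, 209.8], [289.8, 208.8]]
-1 120 64 [[300.9, 209.3], [300.8, 208.4], [300.6, 207.4]]
-1 103 36 [[294.5, 210.8], [294.3, 209.9], [294.2, 209.0]]
-1 120 36 [[299.8, 210.1], [299.7, 209.2], [299.5, 208.3]]
```

Both views agree that pointer and tab sit about 3 mm in front of the cap line, which puts both tabs about 13 mm below the pointer's rest. I'm moving above the left cap with the fingers shut.

Emit:
{"api": "apply_moves", "payload": {"plan": [[[0, -40, -43, 0, 0, 0, 1], [0, -80, -86, 0, 0, 0, 2], [0, -113, -121, 0, 0, 0, 3], [0, -147, -157, 0, 0, 0, 4], [0, -180, -193, 0, 0, 0, 5], [0, -214, -229, 0, 0, 0, 6], [0, -247, -264, 0, 0, 0, 7], [0, -280, -300, 0, 0, 0, 8], [0, -314, -336, 0, 0, 0, 9], [0, -347, -371, 0, 0, 0, 10], [0, -380, -407, 0, 0, 0, 11], [0, -413, -442, 0, 0, 0, 12]]]}}

```text
clock: 2.9
position: [440.7, -6.1, 256.8]
orientation: [[-0.135, 0.991, 0.001], [0.991, 0.135, -0.0], [-0.0, 0.001, -1.0]]
contact_force: [0.8, 1.7, 0.8]
width: -0.2
gripper_force: 0.0
```

Emit:
{"api": "apply_moves", "payload": {"plan": [[[0, -36, 9, 0, 0, 0, 0], [0, -72, 17, 0, 0, 0, 0], [0, -108, 26, 20, 0, 0, 0], [0, -142, 34, 50, 0, 0, 0], [0, -142, 34, 90, 0, 0, 0], [0, -142, 34, 120, 0, 0, 0], [0, -142, 34, 135, 0, 0, 0], [0, -142, 34, 145, 0, 0, 0], [0, -142, 34, 145, 0, 0, 0]]]}}

```text
clock: 3.8
position: [493.4, -139.6, 110.9]
orientation: [[-0.139, 0.99, -0.001], [0.99, 0.139, 0.0], [0.0, -0.001, -1.0]]
contact_force: [0.1, -0.5, 1.0]
width: 0.2
gripper_force: 0.0
```

Run:
```python
from fit import *
s=r.state(); print(s["position"].round(1) if hasattr(s["position"],"round") else s["position"],s["contact_force"])
a=r.get_image("side");b=r.get_image("top");np.save("s1.npy",a)
p=np.array(s["position"]); print("tip",proj("side",p-[0,0,25])+dp,proj("top",p-[0,0,25]))
f=lambda x:cv2.resize(x[:,:,::-1],(390,390),interpolation=cv2.INTER_CUBIC)
cv2.imwrite("pics/above.png",np.hstack([f(a[170:230,190:250]),f(b[180:240,212:272])]))
```

```text
[ 494.7 -145.5   64. ] 0.9 [ 514.1 -272.9   61.5] 1.7
side [ 495.2 -145.6   64. ] [ 513.1 -276.    64. ] 131.6 7.8
top [ 494.3 -145.3   64. ] [ 513.1 -272.3   64. ] 128.4 8.4
dpix [0.2727692  0.16929734]
[ 493.4 -139.6  110.9] [ 0.05771654 -0.48417068  1.03651606]
tip [220.98447827 205.99338335] [239.83464239 215.93471516]
```

View pics/above.png

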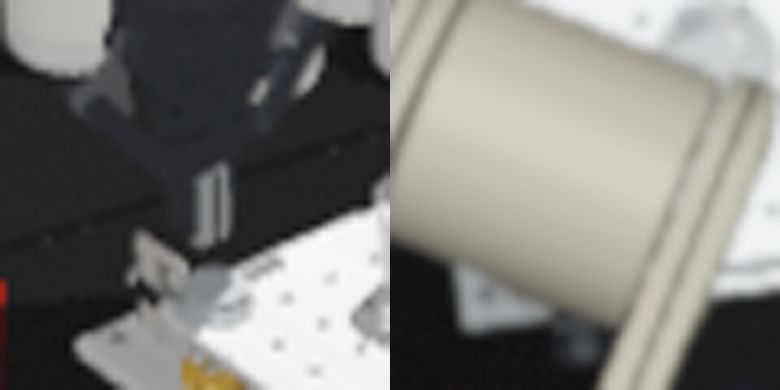

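The side crop shows the shut fingertips at about (221,207), above the left cap at (223,214). I still need to go about 6 mm to the right, then down to just above the cap.

Emit:
{"api": "apply_moves", "payload": {"plan": [[[0, -6, 1, 5, 0, 0, 0], [0, -6, 1, 10, 0, 0, 0], [0, -6, 1, 14, 0, 0, 0], [0, -6, 1, 17, 0, 0, 0], [0, -6, 1, 17, 0, 0, 0], [0, -6, 1, 17, 0, 0, 0]]]}}

```text
clock: 4.5
position: [495.3, -145.6, 94.2]
orientation: [[-0.138, 0.99, -0.0], [0.99, 0.138, 0.0], [0.0, -0.0, -1.0]]
contact_force: [0.1, 0.9, 0.3]
width: -0.1
gripper_force: 0.0
```

Emit:
{"api": "apply_moves", "payload": {"plan": [[[0, 0, 0, 2, 0, 0, 0], [0, 0, 0, 4, 0, 0, 0], [0, 0, 0, 6, 0, 0, 0], [0, 0, 0, 8, 0, 0, 0], [0, 0, 0, 8, 0, 0, 0], [0, 0, 0, 8, 0, 0, 0]]]}}

```text
clock: 5.1
position: [495.4, -145.7, 86.5]
orientation: [[-0.138, 0.99, -0.0], [0.99, 0.138, 0.0], [0.0, -0.0, -1.0]]
contact_force: [-2.8, 1.5, 5.2]
width: -0.1
gripper_force: 2.4
```

Emit:
{"api": "apply_moves", "payload": {"plan": [[[0, 0, 0, 2, 0, 0, 0], [0, 0, 0, 4, 0, 0, 0], [0, 0, 0, 5.5, 0, 0, 0], [0, 0, 0, 5.5, 0, 0, 0], [0, 0, 0, 5.5, 0, 0, 0]]]}}

```text
clock: 5.6
position: [495.2, -145.5, 81.0]
orientation: [[-0.138, 0.99, -0.001], [0.99, 0.138, 0.0], [0.0, -0.001, -1.0]]
contact_force: [-5.1, 2.1, 6.2]
width: 0.1
gripper_force: 3.7
```

Run:
```python
from h import *
s=r.state(); print(s["position"],s["contact_force"])
a=np.mean([r.get_image("side").astype(float) for _ in range(4)],0);np.save("s2.npy",a); print(r.state()["contact_force"])
q=np.load("side.npy")
f=lambda x:cv2.resize(np.clip(x,0,255).astype(np.uint8)[196:226,200:230,::-1],(390,390),interpolation=cv2.INTER_CUBIC)
cv2.imwrite("pics/press1.png",np.hstack([f(q),f(a)]))
print(a.mean(2)[204:220,206:222].astype(int))
```

```text
[ 495.2071892  -145.49967758   81.02594444] [-5.05433141  2.08846351  6.19575762]
[-4.42901652  1.57686724  6.69153182]
[[ 32  34  33  32  33  37  41  43  43  44  44  44  43  43  42  44]
 [ 33  33  33  33  46  70  58  38  42  43  44  44  43  43  43  43]
 [ 33  34  33  33  65 114 116  78  35  41  44  44  43  42  43  43]
 [ 33  33  33  33  76 135 145 127 101  55  41  42  43  41  43  52]
 [ 33  33  34  33  72 130 148 147 143 116  79  39  43  42  43  60]
 [ 34  33  33  33  57 113 148 146 142 149 127  71  42  42  43  60]
 [ 33  33  33  35  66 119 148 143 125 133 135 101  41  42  43  60]
 [ 33  33  33  57 102 126 148 143 117 107 132 109  41  42  43  60]
 [ 33  33  33  80 127 104 134 143 117 112 143 112  42  42  43  60]
 [ 33  33  33  70 106  46  90 123 117 108 137 124  58  42  43  56]
 [ 33  33  33  35  40  29  37  70 101 107 136 132 101  51  43  50]
 [ 33  33  33  33  36  46  44  37  69 109 136 134 127  96  62  55]
 [ 28  28  28  29  38  79 104  44  82 104 108 127 130 126 110 103]
 [ 20  20  20  20  42 103 142 114 120  99  88 103 128 136 137 136]
 [ 20  21  39  92 128 122 148 148 141 115 130 124 132 140 143 144]
 [ 46  84 120 143 163 145 150 148 150 150 154 145 142 144 148 150]]
```

View pics/press1.png

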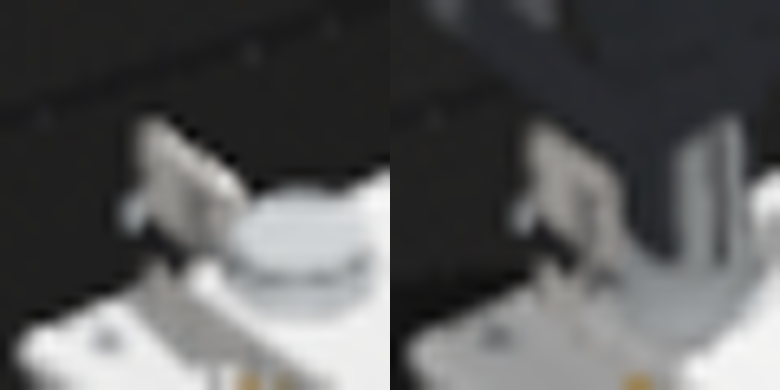

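In the pressed picture the pointer shows at about (216,217). The tab's line runs through (213,215.1), so the pointer has about 1.5 mm still to go.

Emit:
{"api": "apply_moves", "payload": {"plan": [[[0, 0, 0, 0.8, 0, 0, 0], [0, 0, 0, 1.5, 0, 0, 0], [0, 0, 0, 1.5, 0, 0, 0], [0, 0, 0, 1.5, 0, 0, 0], [0, 0, 0, 1.5, 0, 0, 0], [0, 0, 0, 1.5, 0, 0, 0], [0, 0, 0, 1.5, 0, 0, 0], [0, 0, 0, 1.5, 0, 0, 0], [0, 0, 0, 1.5, 0, 0, 0]]]}}

```text
clock: 6.7
position: [495.2, -145.4, 79.6]
orientation: [[-0.138, 0.99, -0.001], [0.99, 0.138, 0.0], [0.001, -0.001, -1.0]]
contact_force: [-4.9, 2.8, 7.4]
width: 0.2
gripper_force: 4.0
```

Run:
```python
from h import *
np.set_printoptions(linewidth=200)
a=np.mean([r.get_image("side").astype(float) for _ in range(6)],0);np.save("s3.npy",a); s=r.state();print(s["position"],s["contact_force"])
d=a-np.load("s2.npy")
print(a.mean(2)[212:222,208:222].astype(int));print(d.mean(2)[212:222,208:222].astype(int))
print(a.mean(2)[238:262,252:272].astype(int)[4:18])
```

```text
[ 495.15418386 -145.46506846   79.57138514] [-3.77418118  2.55589537  7.18188776]
[[ 34  80 127 104 134 143 117 112 143 112  41  41  43  56]
 [ 33  70 106  45  90 123 116 108 137 123  42  42  42  50]
 [ 33  35  40  29  37  69 100 107 136 126  64  41  42  51]
 [ 34  33  37  46  44  37  72 121 145 130 105  76  50  51]
 [ 28  29  38  79 104  43  83 116 134 144 127 117  99  91]
 [ 21  20  43 103 141 114 116  83 101 126 128 135 131 124]
 [ 39  92 128 122 148 148 139  99 108 112 128 138 140 139]
 [121 143 163 145 149 148 149 143 139 133 135 141 145 149]
 [148 156 158 158 155 152 154 161 158 145 143 147 150 154]
 [117 142 154 158 158 156 149 159 163 159 153 149 151 156]]
[[  0   0   0   0   0   0   0   0   0   0   0  -1   0  -3]
 [  0   0   0   0   0   0   0   0   0  -1 -16   0   0  -5]
 [  0   0   0   0   0   0   0   0   0  -5 -36  -9  -1   0]
 [  0   0   0   0   0   0   3  11   9  -4 -21 -19 -12  -4]
 [  0   0   0   0   0   0   1  11  25  16  -2  -9 -10 -12]
 [  0   0   0   0   0   0  -4 -16  13  23   0  -1  -6 -12]
 [  0   0   0   0   0   0  -1 -16 -21 -12  -4  -2  -3  -5]
 [  0   0   0 
[... 626 characters left out ...]
49 148 151 179 223 245 246 245 245]
 [137 147 153 127 110 113 146 129 106 104 130 149 148 151 179 223 245 245 246 246]
 [112 114 118 130 153 140 149 143 116  99 120 141 148 151 173 214 246 245 245 246]
 [125 124 137 157 160 144 147 132 104  75  84 107 136 151 157 174 230 246 246 246]
 [127 132 143 149 124 141 146 129  98  44  34  49  95 136 152 151 220 247 247 246]
 [135 152 157 164 205 190 148 145 131 103  29  29  42  97 160 200 229 236 247 246]
 [211 207 170 179 217 194 147 148 148 141 102  61  31  74 158 207 200 206 239 246]
 [245 240 214 205 159 157 151 151 154 148 143 118  83  83 148 176 164 193 239 244]
 [244 245 246 240 204 159 158 157 159 149 148 147 133 132 171 185 178 215 244 243]]
```

The pointer now runs through (216,217.4), level with the tab within about 1 mm, and it has been held for about 1 s. I'm releasing it and moving across to the right cap.

Emit:
{"api": "apply_moves", "payload": {"plan": [[[0, 0, 0, 0, 0, 0, 0], [0, 0, 0, -5, 0, 0, 0], [0, 0, 0, -15, 0, 0, 0], [0, 0, 0, -35, 0, 0, 0], [0, 0, 0, -40, 0, 0, 0], [0, 0, 0, -40, 0, 0, 0], [0, -30, 0, -40, 0, 0, 0], [0, -70, 0, -40, 0, 0, 0], [0, -110, 0, -40, 0, 0, 0], [0, -130, 0.4, -40, 0, 0, 0], [0, -130, 0.4, -35, 0, 0, 0], [0, -130, 0.4, -30, 0, 0, 0]]]}}

```text
clock: 8.2
position: [513.2, -274.2, 107.9]
orientation: [[-0.137, 0.991, -0.001], [0.991, 0.137, 0.001], [0.001, -0.001, -1.0]]
contact_force: [-0.3, 0.8, -0.7]
width: 0.2
gripper_force: 0.0
```

Emit:
{"api": "apply_moves", "payload": {"plan": [[[0, 0, 0, 5, 0, 0, 0], [0, 0, 0, 10, 0, 0, 0], [0, 0, 0, 14, 0, 0, 0], [0, 0, 0, 14, 0, 0, 0], [0, 0, 0, 14, 0, 0, 0]]]}}

```text
clock: 8.7
position: [513.9, -274.1, 95.3]
orientation: [[-0.139, 0.99, -0.0], [0.99, 0.139, -0.0], [0.0, -0.0, -1.0]]
contact_force: [0.6, -0.2, -0.6]
width: -0.1
gripper_force: 0.0
```

Run:
```python
from h import *
s=r.state(); print(s["position"],s["contact_force"])
a=r.get_image("side");b=r.get_image("top")
f=lambda x:cv2.resize(x[:,:,::-1],(390,390),interpolation=cv2.INTER_CUBIC)
cv2.imwrite("pics/above2.png",np.hstack([f(a[205:265,205:265+20][:, :60]),f(a[205:265,225:285])]))
```

```text
[ 513.89766781 -274.0814503    95.32399539] [ 0.56702001 -0.17034372 -0.63478377]
```

View pics/above2.png

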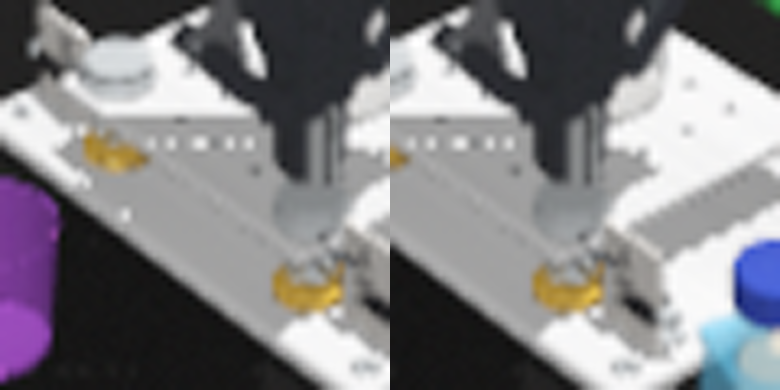

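The left cap is back up near (223,214). The fingers stand over the right cap at about (252,236), and the right tab is visible near (263,252). I'm pressing to just short of the tab and looking.

Emit:
{"api": "apply_moves", "payload": {"plan": [[[0, 0, 0, 3, 0, 0, 0], [0, 0, 0, 6, 0, 0, 0], [0, 0, 0, 8, 0, 0, 0], [0, 0, 0, 10, 0, 0, 0], [0, 0, 0, 12, 0, 0, 0], [0, 0, 0, 14, 0, 0, 0], [0, 0, 0, 14, 0, 0, 0], [0, 0, 0, 14, 0, 0, 0]]]}}

```text
clock: 9.6
position: [513.9, -275.2, 82.1]
orientation: [[-0.138, 0.99, 0.0], [0.99, 0.138, -0.001], [-0.001, 0.0, -1.0]]
contact_force: [-2.4, -2.0, 5.7]
width: -0.4
gripper_force: 3.3
```

Run:
```python
from h import *
np.set_printoptions(linewidth=200)
a=np.mean([r.get_image("side").astype(float) for _ in range(4)],0);np.save("s4.npy",a); s=r.state();print(s["position"],s["contact_force"])
print(a.mean(2)[240:258,252:272].astype(int))
q=np.load("s3.npy")
f=lambda x:cv2.resize(np.clip(x,0,255).astype(np.uint8)[234:264,244:274,::-1],(390,390),interpolation=cv2.INTER_CUBIC)
cv2.imwrite("pics/press2.png",np.hstack([f(q),f(a)]))
```

```text
[ 513.95458405 -275.25462125   82.15268827] [-4.05406142 -0.85324361  5.78896422]
[[153 153 150 148 145 144 152 180 227 232 222 178 160 155 145 158 158 158 158 158]
 [157 159 158 153 149 140 149 143 163 194 195 195 159 159 158 157 158 158 158 159]
 [161 160 142 137 141 128 148 140 141 146 175 205 205 173 159 158 158 158 158 158]
 [159 152 117 122 156 147 135 145 124 126 151 172 208 197 188 159 159 158 176 212]
 [164 165 150 136 160 152 126 127 110 116 152 150 160 189 194 159 178 213 223 245]
 [167 170 153 122 110 120 138 124 107 111 145 151 149 154 164 179 224 246 246 246]
 [166 154 139 115 108  98 126 139 125 130 143 152 150 153 171 211 247 247 246 246]
 [163 155 154 122 121  99 115 124 118 135 144 151 150 154 181 225 248 248 247 247]
 [139 149 155 129 111 110 136 129 107 106 133 151 150 153 181 225 248 248 248 248]
 [114 115 120 118 124 142 151 145 118 100 122 143 150 153 176 217 248 248 248 249]
 [127 126 139 149 128 147 149 134 106  77  85 108 138 153 160 176 232 248 248 248]
 [129 134 145 151 126 143 148 132 100  45  34  50  97 138 154 154 222 249 249 249]
 [137 150 146 166 208 194 151 148 133 105  30  30  43 105 169 202 231 239 249 249]
 [154 181 206 182 220 198 153 150 151 143 104  63  31  85 168 209 203 209 242 249]
 [215 226 243 207 161 160 158 157 161 150 145 120  84  84 150 178 166 195 241 247]
 [247 247 248 243 217 206 161 163 167 154 151 149 135 134 173 188 181 217 246 246]
 [247 246 247 248 249 242 216 207 161 158 150 152 153 162 195 218 208 215 225 244]
 [247 247 247 247 247 248 248 242 207 159 153 155 154 162 187 203 210 196 225 245]]
```

View pics/press2.png

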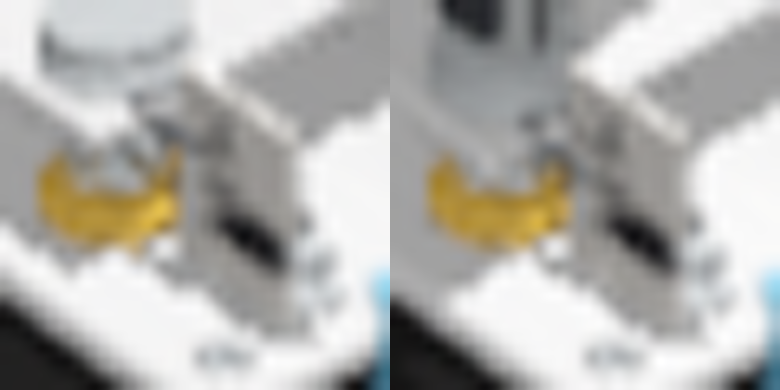

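The pointer runs through about (258,247) and the tab line through (263,251.9), so about 4 mm of pointer travel is left. I'll go down in two steps.

Emit:
{"api": "apply_moves", "payload": {"plan": [[[0, 0, 0, 1, 0, 0, 0], [0, 0, 0, 2, 0, 0, 0], [0, 0, 0, 2.5, 0, 0, 0], [0, 0, 0, 2.5, 0, 0, 0]]]}}

```text
clock: 10.2
position: [513.9, -275.4, 79.7]
orientation: [[-0.138, 0.99, 0.0], [0.99, 0.138, -0.002], [-0.002, 0.0, -1.0]]
contact_force: [-3.0, -1.1, 8.5]
width: 0.2
gripper_force: 3.9
```

Run:
```python
from h import *
np.set_printoptions(linewidth=200)
a=np.mean([r.get_image("side").astype(float) for _ in range(4)],0);np.save("s5.npy",a); s=r.state();print(s["position"],s["contact_force"])
q=np.load("s3.npy").mean(2);b=np.load("s4.npy").mean(2);a=a.mean(2)
g=lambda x:x/x[246:250,263:265].mean()*148
a,b,q=g(a),g(b),g(q)
print(a[242:256,254:266].astype(int)); 
mx=np.maximum(np.maximum(a,b),q)
for n,x in(("rest",q),("s4",b),("s5",a)):
    w=np.clip(mx-x-6,0,None)[240:254]; rows=np.arange(240,254)
    print(n,[(c,round(float((w[:,c]*rows).sum()/w[:,c].sum()),2),int(w[:,c].sum())) for c in range(256,263) if w[:,c].sum()>5])
print((mx-a)[242:254,254:264].astype(int)); print((mx-q)[242:254,254:264].astype(int))
```

```text
[ 513.95205544 -275.44233247   79.81161542] [-4.07382441 -1.69245699  7.54205987]
[[153 144 150 169 145 138 139 144 173 202 202 171]
 [132 122 129 139 134 143 122 124 149 169 205 194]
 [120 124 147 165 125 126 108 115 150 148 158 187]
 [154 136 131 152 143 122 105 109 143 149 147 152]
 [146 107  96 116 140 143 123 128 140 149 148 151]
 [152 116 102  89 120 129 117 133 142 149 148 151]
 [153 127 109 102 128 119 106 104 131 149 148 151]
 [118 117 122 140 147 137 117  99 120 141 148 152]
 [130 130 126 144 147 133 104  76  84 106 136 151]
 [136 129 124 141 146 130  99  44  34  50  96 136]
 [144 164 205 191 149 145 131 103  29  29  42 101]
 [203 179 217 195 149 148 148 141 102  62  32  79]
 [239 213 203 158 154 153 157 148 144 118  83  83]
 [244 245 239 203 159 159 163 150 149 147 133 132]]
rest [(256, 243.6, 80), (257, 244.23, 90), (258, 245.0, 17), (259, 245.2, 9), (261, 240.0, 24), (262, 240.06, 51)]
s4 [(256, 244.71, 164), (257, 243.1, 143), (258, 246.4, 54)]
s5 [(256, 245.09, 172), (257, 244.23, 38), (258, 246.83, 35)]
[[11 20 24  0  0  0  0  0  0  0]
 [51  6 25  6 10  0  0  0  0  0]
 [44 33 10  0  0  0  0  0  0  0]
 [ 0 28  0  0  0  0  0  0  0  0]
 [ 0 23 35  5  5  0  0  0  0  0]
 [ 0  4 17 23 25  3  0  0  0  0]
 [ 0  0  1 11 17 10  0  0  0  0]
 [ 0 13 30  0  1  6  0  0  0  0]
 [ 6 27 34  0  0  0  0  0  0  0]
 [ 7 20  0  0  0  0  0  0  0  0]
 [13  0  0  0  0  0  0  0  0  1]
 [ 0  0  0  0  0  0  0  0  0  0]]
[[ 0  0  0  0  0  0  0  0  0  0]
 [ 0  0 38 12  0  0  0  0  0  0]
 [ 0  0 53 62  2  3  0  0  0  0]
 [17  0  4 33 23 13  0  0  0  0]
 [32  0  0  0  0  7  0  0  0  0]
 [ 0  0  0  0  0  0  0  0  0  0]
 [ 0  0  0  0  0  0  0  0  0  0]
 [ 0  0  0  0  0  0  0  0  0  0]
 [ 0  0  0  0  0  0  0  0  0  0]
 [ 0  0  0  0  0  0  0  0  0  0]
 [ 0  0  0  1  0  0  0  0  0  0]
 [33  0  0  1  3  0  0  0  0  0]]
```

Some uncertainty remains in the tab height, so I'm going down in small held steps, each within the band around the estimate.

Emit:
{"api": "apply_moves", "payload": {"plan": [[[0, 0, 0, 0.8, 0, 0, 0], [0, 0, 0, 1.5, 0, 0, 0], [0, 0, 0, 1.5, 0, 0, 0], [0, 0, 0, 1.5, 0, 0, 0], [0, 0, 0, 1.5, 0, 0, 0], [0, 0, 0, 1.5, 0, 0, 0]]]}}

```text
clock: 11.0
position: [514.0, -275.5, 78.4]
orientation: [[-0.138, 0.99, 0.001], [0.99, 0.138, -0.002], [-0.002, 0.0, -1.0]]
contact_force: [-4.3, -2.4, 8.4]
width: 0.2
gripper_force: 4.2
```

Run:
```python
from h import *
np.set_printoptions(linewidth=200)
a=np.mean([r.get_image("side").astype(float) for _ in range(4)],0);np.save("s6.npy",a); s=r.state();print(s["position"],s["contact_force"])
g=lambda x:x/x[246:250,263:265].mean()*148
I=[g(np.load(f"s{k}.npy").mean(2)) for k in(3,4,5,6)]
mx=np.max(I,0)
for x in I: print((mx-x)[243:252,256:262].astype(int))
print(I[3][244:254,254:266].astype(int))
for q in("right_pointer","right_tab"): print(q,[(round(x["score"],2),np.round(x["at"],1)) for x in r.landmark_of(q,"side")[:2]])
```

```text
[ 513.94938199 -275.51429181   78.41630933] [-3.14455728 -3.01978272  9.05007074]
[[38 12  0  0  0  0]
 [53 62  2  3  0  0]
 [21 33 23 13  0  0]
 [ 0  0  0  7  0  0]
 [ 0  2  0  0  0  0]
 [ 0  0  0  0  0  0]
 [ 0  0  0  0  0  0]
 [ 0  0  0  0  0  0]
 [ 0  0  0  0  0  0]]
[[ 0  0 11  0  0  0]
 [ 0 15  0  0  0  0]
 [39 33  7  0  0  0]
 [24 24 22  5  0  0]
 [ 0 16 31 10  0  0]
 [ 0  5 12  2  0  0]
 [30  0  0  0  0  0]
 [34  0  0  0  0  0]
 [ 0  0  0  0  0  0]]
[[25  6 10  0  0  0]
 [10  0  0  0  0  0]
 [16  0  0  0  0  0]
 [35  5  5  0  0  0]
 [17 25 25  3  0  0]
 [ 1 11 17 10  0  0]
 [30  0  1  6  0  0]
 [34  0  0  0  0  0]
 [ 0  0  0  0  0  0]]
[[27 24 10  0  0  0]
 [21 23  0  0  0  0]
 [ 0  9  0  0  0  0]
 [25  3  3  0  0  0]
 [15  0 27 11  0  0]
 [ 0 12 32 19  0  0]
 [30  3  8  3  0  0]
 [34  0  0  0  0  0]
 [ 0  0  0  0  0  0]]
[[106 120 136 141 124 126 108 115 150 148 158 187]
 [133 131 148 143 143 122 105 109 142 149 147 151]
 [159 104 106 118 142 143 123 127 140 149 148 151]
 [165 113 104 114 118 121 117 133 142 149 148 151]
 [153 127 110 101 114 110 106 104 131 149 148 152]
 [119 117 122 136 141 140 117  99 120 141 148 151]
 [131 130 126 144 147 133 104  76  84 107 136 151]
 [135 128 124 141 146 130  99  45  34  49  96 136]
 [144 164 205 192 148 145 131 103  29  30  42  98]
 [203 179 217 196 151 148 149 141 103  62  31  74]]
right_pointer [(0.83, array([259.5, 248.7]))]
right_tab [(0.46, array([260.7, 250.6]))]
```

The networks put the right pointer at (259.5,248.7) and the tab at (260.7,250.6). The pointer may still be slightly high, so I go a little deeper and hold. Then I repeat left and right in held steps, so the tab height falls inside the band either way.

Emit:
{"api": "apply_moves", "payload": {"plan": [[[0, 0, 0, 0.7, 0, 0, 0], [0, 0, 0, 0.7, 0, 0, 0], [0, 0, 0, 0.7, 0, 0, 0], [0, 0, 0, 0.7, 0, 0, 0], [0, 0, 0, 0.7, 0, 0, 0], [0, 0, 0, 0.7, 0, 0, 0], [0, 0, 0, 0.7, 0, 0, 0], [0, 0, 0, 0.7, 0, 0, 0]]]}}

```text
clock: 12.1
position: [514.0, -275.5, 77.7]
orientation: [[-0.138, 0.99, 0.001], [0.99, 0.138, -0.002], [-0.002, 0.0, -1.0]]
contact_force: [-4.1, -2.8, 9.1]
width: -0.2
gripper_force: 4.4
```

Emit:
{"api": "apply_moves", "payload": {"plan": [[[0, 0, 0, -5, 0, 0, 0], [0, 0, 0, -20, 0, 0, 0], [0, 0, 0, -40, 0, 0, 0], [0, 0, 0, -40, 0, 0, 0], [0, 30, 0, -40, 0, 0, 0], [0, 70, 0, -40, 0, 0, 0], [0, 110, 0, -40, 0, 0, 0], [0, 131, -0.4, -40, 0, 0, 0], [0, 131, -0.4, -35, 0, 0, 0], [0, 131, -0.4, -25, 0, 0, 0], [0, 131, -0.4, -18, 0, 0, 0], [0, 131, -0.4, -18, 0, 0, 0]]]}}

```text
clock: 13.3
position: [494.2, -145.1, 92.6]
orientation: [[-0.137, 0.991, -0.003], [0.991, 0.137, 0.001], [0.001, -0.003, -1.0]]
contact_force: [-0.6, -0.1, 0.1]
width: -0.0
gripper_force: 0.0
```

Run:
```python
from h import *
s=r.state(); print(s["position"],s["contact_force"])
a=r.get_image("side")
d=np.abs(a.astype(float)-np.load("side.npy")).mean(2); print("right scale change vs start",d[246:258,258:270].mean())
for q in("left_pointer","left_tab","right_pointer","right_tab","right_cap"): print(q,[(round(x["score"],2),np.round(x["at"],1)) for x in r.landmark_of(q,"side")[:2]])
```

```text
[ 494.15922605 -145.1367082    92.58324646] [-0.58754302 -0.10245891  0.0716819 ]
right scale change vs start 5.243827160493826
left_pointer [(0.94, array([215.2, 214.8]))]
left_tab []
right_pointer [(0.78, array([258.5, 246.3]))]
right_tab [(0.53, array([262.4, 253.3]))]
right_cap [(0.59, array([252.5, 237. ])), (0.58, array([167.9, 190.1]))]
```

Emit:
{"api": "apply_moves", "payload": {"plan": [[[0, 0, 0, 2, 0, 0, 0], [0, 0, 0, 4, 0, 0, 0], [0, 0, 0, 7, 0, 0, 0], [0, 0, 0, 10, 0, 0, 0], [0, 0, 0, 12, 0, 0, 0], [0, 0, 0, 12, 0, 0, 0], [0, 0, 0, 12, 0, 0, 0]]]}}

```text
clock: 14.3
position: [495.2, -144.5, 82.8]
orientation: [[-0.138, 0.99, -0.0], [0.99, 0.138, 0.0], [0.0, -0.0, -1.0]]
contact_force: [-3.5, 2.6, 5.8]
width: -0.2
gripper_force: 3.2
```

Run:
```python
from h import *
a=np.mean([r.get_image("side").astype(float) for _ in range(3)],0);np.save("s7.npy",a)
for q in("left_pointer","left_tab","left_cap"): print(q,[(round(x["score"],2),np.round(x["at"],1)) for x in r.landmark_of(q,"side")[:2]])
s=r.state(); print(s["position"],s["contact_force"])
```

```text
left_pointer [(0.78, array([212.4, 215. ])), (0.42, array([261.4, 250.8]))]
left_tab [(0.59, array([303.4, 227.4]))]
left_cap [(0.64, array([221.9, 213.6]))]
[ 495.16799304 -144.52359734   82.83065458] [-3.14533959  1.8190984   6.42653157]
```

Emit:
{"api": "apply_moves", "payload": {"plan": [[[0, 0, 0, 1, 0, 0, 0], [0, 0, 0, 1.8, 0, 0, 0], [0, 0, 0, 1.8, 0, 0, 0], [0, 0, 0, 1.8, 0, 0, 0], [0, 0, 0, 1.8, 0, 0, 0], [0, 0, 0, 1.8, 0, 0, 0], [0, 0, 0, 1.8, 0, 0, 0], [0, 0, 0, 3.2, 0, 0, 0], [0, 0, 0, 3.2, 0, 0, 0], [0, 0, 0, 3.2, 0, 0, 0], [0, 0, 0, 3.2, 0, 0, 0], [0, 0, 0, 3.2, 0, 0, 0]]]}}

```text
clock: 15.8
position: [495.1, -144.4, 79.7]
orientation: [[-0.139, 0.99, -0.001], [0.99, 0.139, 0.0], [0.001, -0.001, -1.0]]
contact_force: [-4.2, 1.8, 7.7]
width: -0.1
gripper_force: 3.9
```

Emit:
{"api": "apply_moves", "payload": {"plan": [[[0, 0, 0, 0.7, 0, 0, 0], [0, 0, 0, 1.3, 0, 0, 0], [0, 0, 0, 1.3, 0, 0, 0], [0, 0, 0, 1.3, 0, 0, 0], [0, 0, 0, 1.3, 0, 0, 0], [0, 0, 0, 1.3, 0, 0, 0], [0, 0, 0, 1.3, 0, 0, 0], [0, 0, 0, 1.3, 0, 0, 0]]]}}

```text
clock: 16.6
position: [495.1, -144.4, 78.4]
orientation: [[-0.139, 0.99, -0.001], [0.99, 0.139, 0.0], [0.001, -0.001, -1.0]]
contact_force: [-5.2, 1.6, 7.7]
width: 0.2
gripper_force: 4.2
```

Run:
```python
from h import *
np.set_printoptions(linewidth=200)
a=np.mean([r.get_image("side").astype(float) for _ in range(3)],0);np.save("s8.npy",a)
s=r.state(); print(s["position"],s["contact_force"])
for q in("left_pointer","left_tab"): print(q,[(round(x["score"],2),np.round(x["at"],1)) for x in r.landmark_of(q,"side")[:2]])
I=[np.load(f"s{k}.npy").mean(2)[212:222,208:220] for k in(7,2,3,8)]; mx=np.max(I,0)
for x in I: print((mx-x)[2:9,5:11].astype(int))
print(I[3].astype(int))
f=lambda x:cv2.resize(np.clip(x,0,255).astype(np.uint8)[200:224,202:226,::-1],(390,390),interpolation=cv2.INTER_CUBIC)
q=np.load("s6.npy");h=lambda x:cv2.resize(np.clip(x,0,255).astype(np.uint8)[236:260,248:272,::-1],(390,390),interpolation=cv2.INTER_CUBIC)
cv2.imwrite("pics/press3.png",np.hstack([f(a),h(q)]))
```

```text
[ 495.02081113 -144.37157691   78.38562426] [-4.80567845  1.94817004  8.04966345]
left_pointer [(0.6, array([213.9, 217.3]))]
left_tab []
[[ 0  0  0  0  0  0]
 [ 0  7 18 14  0  0]
 [ 0 10 32 34 18  1]
 [ 0  3  8  0 13  1]
 [ 0  0  0  0  0  0]
 [ 1  0  0  0  0  0]
 [ 2  9  2  0  0  0]]
[[ 0  0  0  0  0  4]
 [ 0  3 11  9  0  1]
 [ 0  1 11 27 16  0]
 [ 0  0  0 22 26  0]
 [ 0  6 21 11 12  2]
 [ 0  0 12  5  0  1]
 [ 0  0  0  3  4  7]]
[[ 0  0  0  0  5 41]
 [ 0  0  0  0  4 22]
 [ 0  0  0  1  0  2]
 [ 0  4 16  8  2  1]
 [ 0  8 37 32 24  6]
 [ 0  0 19 20 12  8]
 [ 0  0  2  5 14  7]]
[[ 0  0  0  6 33 65]
 [ 0  0  0  0  6 36]
 [ 0  1  0  0  0  4]
 [ 0  3 14  9  0  0]
 [ 0  7 43 69 31  6]
 [ 2 10 30 42 26 11]
 [ 5  9  4  7 18 10]]
[[ 33  80 132 122 134 143 117 113 139  90  42  42]
 [ 32  70 106  45  90 123 117 108 130  89  43  42]
 [ 33  36  40  29  36  70 101 107 130  99  41  42]
 [ 32  33  36  46  44  37  72 120 145 127  92  62]
 [ 27  28  38  79 104  44  82 115 135 144 126 104]
 [ 20  21  42 103 141 113 116  85 101 129 129 129]
 [ 39  91 127 122 149 148 140  93  71 105 128 136]
 [121 143 163 145 150 146 139 132 117 119 132 139]
 [148 156 158 158 154 146 145 159 156 142 141 143]
 [117 143 155 157 157 152 153 167 161 158 148 146]]
```

View pics/press3.png

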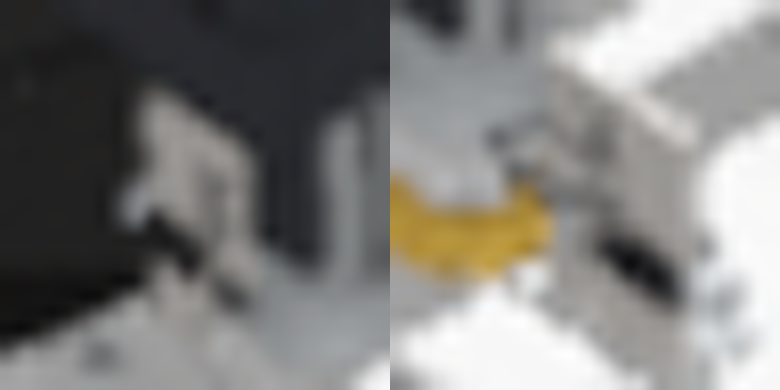

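On the left, the pointer at about (216.5,218) is in line with the tab at (212.5,215), perhaps slightly below it, so the left is done. On the right, the pointer was still a little above its tab at this depth, so I'm redoing it with slightly deeper held steps.

Emit:
{"api": "apply_moves", "payload": {"plan": [[[0, 0, 0, -5, 0, 0, 0], [0, 0, 0, -20, 0, 0, 0], [0, 0, 0, -40, 0, 0, 0], [0, 0, 0, -40, 0, 0, 0], [0, 0, 0, -40, 0, 0, 0], [0, -30, 0, -40, 0, 0, 0], [0, -70, 0, -40, 0, 0, 0], [0, -110, 0, -40, 0, 0, 0], [0, -130, 0.4, -40, 0, 0, 0], [0, -130, 0.4, -30, 0, 0, 0], [0, -130, 0.4, -20, 0, 0, 0], [0, -130, 0.4, -20, 0, 0, 0]]]}}

```text
clock: 18.05
position: [511.8, -271.2, 94.7]
orientation: [[-0.139, 0.99, -0.005], [0.99, 0.139, 0.003], [0.004, -0.004, -1.0]]
contact_force: [-0.3, 0.5, 0.5]
width: -0.2
gripper_force: 0.0
```

Emit:
{"api": "apply_moves", "payload": {"plan": [[[0, 0, 0, 5, 0, 0, 0], [0, 0, 0, 9, 0, 0, 0], [0, 0, 0, 13, 0, 0, 0], [0, 0, 0, 16, 0, 0, 0], [0, 0, 0, 18, 0, 0, 0], [0, 0, 0, 18.5, 0, 0, 0], [0, 0, 0, 18.5, 0, 0, 0], [0, 0, 0, 18.5, 0, 0, 0], [0, 0, 0, 18.5, 0, 0, 0], [0, 0, 0, 18.5, 0, 0, 0], [0, 0, 0, 18.5, 0, 0, 0]]]}}

```text
clock: 19.15
position: [514.1, -273.9, 80.8]
orientation: [[-0.139, 0.99, 0.001], [0.99, 0.139, -0.001], [-0.001, 0.001, -1.0]]
contact_force: [-3.9, 0.7, 7.4]
width: -0.0
gripper_force: 3.6
```

Emit:
{"api": "apply_moves", "payload": {"plan": [[[0, 0, 0, 1.2, 0, 0, 0], [0, 0, 0, 2.2, 0, 0, 0], [0, 0, 0, 2.2, 0, 0, 0], [0, 0, 0, 2.2, 0, 0, 0], [0, 0, 0, 2.2, 0, 0, 0], [0, 0, 0, 2.2, 0, 0, 0], [0, 0, 0, 3.4, 0, 0, 0], [0, 0, 0, 3.4, 0, 0, 0], [0, 0, 0, 3.4, 0, 0, 0], [0, 0, 0, 3.4, 0, 0, 0], [0, 0, 0, 3.4, 0, 0, 0], [0, 0, 0, 3.4, 0, 0, 0]]]}}

```text
clock: 20.35
position: [514.1, -274.1, 77.6]
orientation: [[-0.139, 0.99, 0.001], [0.99, 0.139, -0.002], [-0.002, 0.001, -1.0]]
contact_force: [-3.7, -0.2, 8.2]
width: -0.1
gripper_force: 4.4
```

Run:
```python
from h import *
np.set_printoptions(linewidth=200)
a=np.mean([r.get_image("side").astype(float) for _ in range(4)],0);np.save("s9.npy",a); s=r.state();print(s["position"],s["contact_force"])
g=lambda x:x/x[246:250,263:265].mean()*148
I=[g(np.load(f"s{k}.npy").mean(2)) for k in(8,4,5,6,9)]
rest=I[0]
for x in I[1:]: print((rest-x)[242:253,256:263].astype(int))
for q in("right_pointer","right_tab"): print(q,[(round(x["score"],2),np.round(x["at"],1)) for x in r.landmark_of(q,"side")[:2]])
R=np.load("s8.npy");f=lambda x:cv2.resize(np.clip(x,0,255).astype(np.uint8)[236:260,248:272,::-1],(390,390),interpolation=cv2.INTER_CUBIC)
cv2.imwrite("pics/press4.png",np.hstack([f(R),f(a)]))
```

```text
[ 514.11570418 -274.07499843   77.61394922] [-4.300585   -0.61244942  8.14863421]
[[ 33  40   0   0   0   0   0]
 [-39 -18   6   0   0   0   0]
 [-49 -35  -6  -2   0   0   0]
 [ 21  13 -12 -19   0   0   0]
 [ 24  24  20  -6   0   0   0]
 [  0  14  31  10   0   0   0]
 [  0   5  11   2   0   0   0]
 [ 31   0   0   0   0   0   0]
 [ 34   0   0   0   0   0   0]
 [  0   0   0   0   0   0   0]
 [  0   0   0   0   0   0   0]]
[[ 23  -2   0   0   0   0   0]
 [-14 -12   5   0   0   0   0]
 [-39 -51  -6  -3   0   0   0]
 [ -1 -20 -19 -19   0   0   0]
 [ 35   5   4 -11   0   0   0]
 [ 16  23  25   3   0   0   0]
 [  0  11  17  11   0   0   0]
 [ 30   0   2   6   0   0   0]
 [ 34   0   0   0   0   0   0]
 [  0   0   0   0   0   0   0]
 [  0   0   0   0   0   0   0]]
[[ 27  28   0   0   0   0   0]
 [-11   5   6   0   0   0   0]
 [-28 -27  -6  -3   0   0   0]
 [-17 -10 -19 -19   0   0   0]
 [ 25   3   2 -11   0   0   0]
 [ 15  -2  27  11   0   0   0]
 [  0  12  31  19   0   0   0]
 [ 30   2   8   3   0   0   0]
 [ 34   0   0   0   0   0   0]
 [  0   0   0   0   0   0   0]
 [  0   0   0   0   0   0   0]]
[[ 23   9   0   0   0   0   0]
 [-34 -24   6   0   0   0   0]
 [-41 -29  -6  -3   0   0   0]
 [-25 -19 -19 -19   0   0   0]
 [  2 -16  -3 -11   0   0   0]
 [ 20 -14   4   0   0   0   0]
 [  4  15  24   5   0   0   0]
 [ 36  24  20   5   0   0   0]
 [ 40  17   0   0   0   0   0]
 [  0   0   0   0   0   0   0]
 [  0   0   0   0   0   0   0]]
right_pointer [(0.61, array([257. , 249.3])), (0.56, array([214.2, 213.8]))]
right_tab [(0.43, array([260.5, 253.7])), (0.26, array([301.5, 300.9]))]
```

View pics/press4.png

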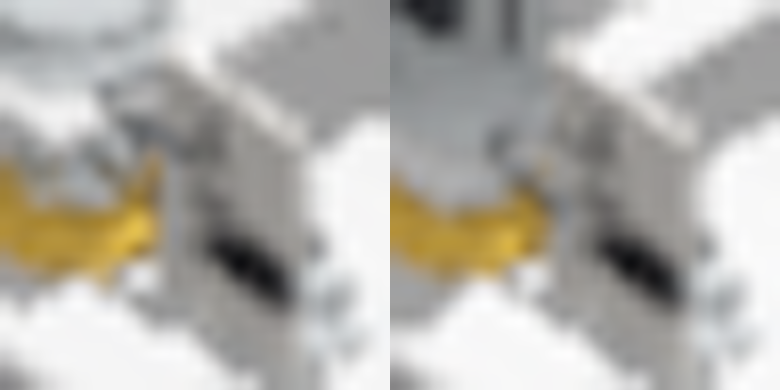

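In difference images the pointer now runs through (258.5,248.4), and the tab line extended there is at about 248.9–249.3. That leaves roughly 1.5–2 mm of pointer travel, so one last small step and hold, then release.

Emit:
{"api": "apply_moves", "payload": {"plan": [[[0, 0, 0, 0.5, 0, 0, 0], [0, 0, 0, 0.9, 0, 0, 0], [0, 0, 0, 0.9, 0, 0, 0], [0, 0, 0, 0.9, 0, 0, 0], [0, 0, 0, 0.9, 0, 0, 0], [0, 0, 0, 0.9, 0, 0, 0], [0, 0, 0, 0.9, 0, 0, 0], [0, 0, 0, 0.9, 0, 0, 0], [0, 0, 0, 0.9, 0, 0, 0], [0, 0, 0, 0.9, 0, 0, 0]]]}}

```text
clock: 21.65
position: [514.1, -274.1, 76.8]
orientation: [[-0.139, 0.99, 0.001], [0.99, 0.139, -0.002], [-0.002, 0.001, -1.0]]
contact_force: [-3.9, -1.3, 9.8]
width: -0.5
gripper_force: 4.6
```

Emit:
{"api": "apply_moves", "payload": {"plan": [[[0, 0, 0, -5, 0, 0, 0], [0, 0, 0, -20, 0, 0, 0], [0, 0, 0, -45, 0, 0, 0], [0, 0, 0, -80, 0, 0, 0], [0, 0, 0, -110, 0, 0, 0], [0, 0, 0, -110, 0, 0, 0], [0, 0, 0, -110, 0, 0, 0], [0, 0, 0, -110, 0, 0, 0]]]}}

```text
clock: 22.45
position: [513.2, -272.9, 184.4]
orientation: [[-0.139, 0.99, -0.001], [0.99, 0.139, 0.001], [0.001, -0.001, -1.0]]
contact_force: [-0.7, 0.3, -0.0]
width: -0.0
gripper_force: 0.0
```

Run:
```python
from h import *
a=r.get_image("side").astype(float); s=r.state(); print(s["position"],s["contact_force"])
d=np.abs(a-np.load("side.npy")).mean(2); print("left scale",d[206:218,208:216].mean(),"right scale",d[240:258,254:268].mean(),"base front",d[225:240,212:240].mean())
cv2.imwrite("pics/end.png",cv2.resize(a.astype(np.uint8)[170:290,170:330,::-1],(800,600),interpolation=2))
```

```text
[ 512.95241761 -272.78843452  183.86131083] [-0.00237694  0.00878809 -0.71788026]
left scale 3.4328703703703702 right scale 4.669753086419753 base front 23.854232804232804
```

View pics/end.png

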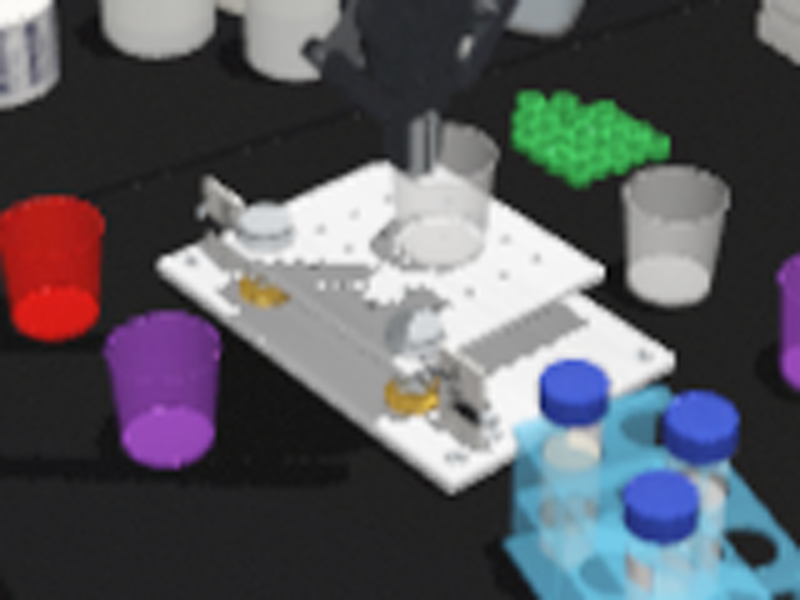

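The end picture shows both caps up, at about (223,215) and (253,236). The cup is standing on its plate at about (257,215), nothing else has moved, and the gripper is clear above the stage. I'm handing in the job.

```bash
python3 -c "
from rig import r
print(r.job_done())"
```

```text
the job is handed in; nothing more can be done
None
```

I pressed the left and then the right corner to my best reading of each tab's height, held and released each, and handed the job in at about 22.5 s; the result was not reported. I ran the pair twice because the tabs were hard to read (about 0.3 px per mm), and at the end both caps were up and nothing looked moved.

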